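Flick the tachometer wheel and catch it on its mark

TASK

With a fingertip, flick the wheel of the tachometer trainer by its blue peg, counter-clockwise seen from above, so that it spins freely and its red mark sails right past the yellow pointer at least once (more than half a turn beyond it, with nothing touching the wheel); once the mark is past the pointer, leave the peg alone. On a later pass, brake the wheel with a fingertip on its flat top so that it comes to rest with the pointer pointing at the red mark: it must stop there at the first try, not be stopped elsewhere and dragged into place. Then take the finger away, leaving the wheel at rest and the other things on the bench where they are; nothing is grasped or lifted.

Things in the scene. Friction and masses are not known exactly. Their poses are not given: they have to be found in the camera images.
- wheel (a joint): angle of the wheel about its vertical spindle, rad; grows counter-clockwise seen from above and keeps counting over many turns (never wraps). 0, 2 pi, 4 pi ...: red mark exactly at the pointer. It starts between -4.6 and -1.5 and has no end stops. The wheel runs freely: left alone it loses about w/7.5 + 0.22 rad/s every second at w rad/s (up to a third more or a quarter less as its hidden mass varies), so after a flick to 5 rad/s it coasts some ten seconds
- hub (a point): centre of the top of the wheel, on the spindle axis. The wheel is a level bare aluminium disc, 190 mm across, 8 mm thick, about 0.5 kg, with black slot marks round its rim. Its flat top lies 83 mm above the bench; the middle carries nothing taller than 1 mm
- peg (a point): foot of the peg: an upright blue plastic peg standing on the wheel's top, 12 mm across, 22 mm high, 72 mm from the spindle, on the side opposite the red mark; this point is the centre of its foot, level with the wheel's top
- mark (a point): centre of the red mark painted on the wheel's top: 28 mm wide along the rim; this point lies 85 mm from the spindle
- index (a point): the point, fixed to the housing and level with the wheel's top, straight inward of the yellow pointer's tip and 85 mm from the spindle, where the centre of the red mark lies when the pointer points exactly at it. The pointer, 90 mm above the bench, sits on a black block (26 x 40 mm, 86 mm high) just outside the rim
- trainer: the trainer's housing, fixed to the bench: white box 200 x 200 mm, 58 mm high, blue front panel; origin on the bench under the spindle; x points towards the pointer. The wheel turns above it
- screwdriver: screwdriver lying on the bench, 170 mm long, under 35 mm high; bystander, origin at its underside
- spare_hub: small brass flanged hub, 36 mm across, 26 mm high; bystander, origin at its underside
- tape: blue ring of tape, 70 mm across, 19 mm high; bystander, origin at its underside
- multimeter: yellow multimeter lying flat, 150 x 76 x 32 mm, dial 39 mm high; bystander, origin at its underside
- cell: upright black and copper battery cell, 33 mm across, 58 mm high; bystander, origin at its underside
- transformer: small bare transformer, 50 x 50 x 42 mm; bystander, origin at its underside

How it is judged:
By the outcome, as a careful person would: the job done as asked, in the order asked, and still so for the second after the job is handed in, with the robot touching nothing.
It also fails if it takes over 42 s, if anything falls off the work surface, if the arm or the gripper's body presses on something with over 40 N, if the wrist force passes 120 N, or if a joint passes its speed limit or range.

ROBOT

A 6-joint arm with a two-finger parallel gripper is mounted at the origin on the work surface. World frame = base frame: x ahead of the robot, y to its left, z up, the work surface at z = 0. Lengths are in m, angles in rad, forces in N, time in s.
With the tool pointing down it reaches from about 0.3 to 0.95 m from the base axis. Payload 3.1 kg.
Tool frame: the origin (TCP) lies on the centre line of the jaws, within the pads' length; the fingertips stand tcp_to_tips ahead of it and the grasp point (between the pads) lies 5 mm behind it (tcp_to_tips is the distance from the TCP to the fingertips, in m); z points along the fingers, y is the direction in which the jaws open and shut (so a half turn about z gives the same grasp; the last joint's range is limited). The gripper opens to 85 mm and grips with 20 to 120 N. Pads are 22 mm wide; open, the fingers measure 114 mm over their backs; the gripper's body (76 mm by 85 mm) begins 54 mm behind the grasp point. The pads swing forward as they close: fully open they stand 13 mm farther back than shut.
Start: joints at [-1.272, 0.308, 1.634, -0, 1.2, -0.07], TCP at [0.225, -0.583, 0.245] pointing down, gripper open.
Joint ranges: [-3.06, 3.06], [-0.79, 1.96], [0.05, 2.63], [-1.19, 4.34], [0.05, 2.64], [-2.94, 2.94]. Speed limits (rad/s): [2.79, 2.79, 3.14, 3.14, 3.14, 3.14].

INTERFACE

Orientations are given as [roll, pitch, yaw] about the fixed x, y, z axes, in that order (R = Rz(yaw) Ry(pitch) Rx(roll)).
In Python, from rig import observe, get_image, close_job, outline_of, tcp_to_tips gives the robot as it stands.
- The arm moves only by the shell command python3 -m handwheel 'ROWS' [FORCE]. ROWS is a JSON object of lists of equal length, an entry for each row: "dp": the shift along the tool's x, y, z as a fraction of full scale, a list of three; "rot": the turn, a rotation vector about the tool's x, y, z as a fraction of full scale, a list of three; "jaw": the opening in per cent of the stroke, from 0 (shut) to 100 (fully open). A call has 1 to 10 rows; each row is the pose to reach, as a shift and turn from the pose measured when the call began, along the tool's axes at that moment; what a row does not reach only later rows make up. Full scale, the value 1, is 0.1 m for a shift and 45 degrees for a turn. A row lasts 1/8 s, in which the tool goes at most 62.5 mm and 10.7 degrees, less where a joint would pass 70% of its speed; a pose out of reach is approached as far as the arm can. A call with a number of a shift or a turn outside -1 to 1 is refused whole. A call with a gripper value outside its range is refused whole. The fingers move at their own pace and stop on an object; FORCE is the grip in N (left out, the last holds). Time passes only in rows, so rows that repeat a pose let the fingers close. It gives the time, the measured TCP pose, the force and the opening at its end, in the units of the state.
- observe(): the state, without advancing time (a new reading comes with each control period).
- get_image(name): name is "side" or "top" or "wrist"; returns a dict with "pixels" (420x560x3 uint8, blue, green, red), "z_map" (420x560 float32, m along the optical axis (not along the pixel's ray), 0 where there is no reading), "mtx" (3x3 intrinsics, pixels), "R" (3x3) and "t" (3): a world point X has camera coordinates R X + t; the wrist camera has in their place "mount" (4x4, takes a point from camera to tool coordinates, whose origin is the TCP and whose axes are the flange's). Camera axes: x right, y down, z forward; pixel columns grow to the right and rows downward; lengths in m; the calibration is good to about 2 mm. A picture is of the moment at which its call begins: read the wrist's pose just before it.
- close_job(): hands the job in, once; it reports no verdict.
Trained networks look in the newest picture that a camera, given by its name, has taken for a name from the list of things; names that differ only in an ending like _2 or _b are one class to them, and where a whole thing is asked for, a point or a joint stands for the part that bears it (a point fixed in the world has none). Each returns a list of dicts, best first, with "score" (0 to 1); they miss things now and then, are a little off and sometimes report something else, mostly with a low value. They report only what shows in the picture. A call takes as long as a camera call.
- outline_of(camera, query): "region" (420x560 bool, what is visible of it) and "box" ([left, top, right, bottom] in pixels, round what is visible of it).
The state is a dict: "clock": time; "joint_positions": joint angles; "qvel": joint speeds; "tau": joint torques, N m; "ee_pos": TCP position; "ee_rot": TCP orientation; "contact_force": force on the tool from outside, world axes, zero at the start; "ft_torque": the same for the moment, N m; "finger_gap": opening from 0.0 (shut) to 1.0 (fully open).
Only numpy, scipy, OpenCV 4.12 (cv2) and the standard library are available. Lean on these libraries where they do the work, as an engineer would, in place of code of your own. Each camera call takes 0.05 s, during which the arm holds its last target. There are 200 camera calls.

## Working session

There is one attempt and no reset: what is moved stays moved. The work goes in short steps, Python scripts to look and compute and a shell command to move; the robot and the scene stay as the last step left them, time stands still between calls to the robot, and variables do not carry over. Pictures are saved under pics/ and viewed, about 8 in all and at most 12, crops included, and the job is handed in when it is done.

```bash
ls; mkdir -p pics
python3 - <<'E'
from rig import *
import cv2,numpy as np
s=observe();print(s,tcp_to_tips)
for c in ("top","side"):
    im=get_image(c);cv2.imwrite(f"pics/{c}0.png",im["pixels"])
    np.savez(f"{c}0.npz",**{k:v for k,v in im.items()})
    print(c,im["mtx"],im["R"],im["t"])
    for q in ("wheel","peg","mark","trainer"):
        for o in outline_of(c,q)[:2]:
            v,u=np.nonzero(o["region"]); z=im["z_map"][v,u]; ok=z>0
            P=np.linalg.inv(im["mtx"])@np.vstack([u,v,np.ones(len(u))])[:,ok]*z[ok]
            W=im["R"].T@(P-np.array(im["t"]).reshape(3,1))
            print(q,round(o["score"],2),o["box"],"med",np.median(W,1).round(4),"min",W.min(1).round(3),"max",W.max(1).round(3))
print(observe()["clock"])
E
```

```text
pics
{'clock': 0.0, 'joint_positions': array([-1.27169301e+00,  3.08998716e-01,  1.63519293e+00,  1.44068403e-06,
        1.19968122e+00, -6.97089939e-02]), 'qvel': array([ 0.00118719,  0.00055848, -0.0004432 ,  0.00091996,  0.00171935,
        0.00021163]), 'tau': array([-1.37521743e-03, -4.15253413e+01, -2.76665282e+01, -1.98656808e-04,
        1.01797210e-02,  1.40432493e-05]), 'ee_pos': array([ 0.22505489, -0.58223132,  0.24404791]), 'ee_rot': array([-3.13931807e+00, -1.60160599e-04,  3.68811607e-01]), 'contact_force': array([-0.38848372,  0.15059161, -0.4257805 ]), 'ft_torque': array([-0.01305188, -0.0336052 , -0.0462062 ]), 'finger_gap': 1.0010597429235124} 0.014
top [[387.47791891   0.         277.16627959]
 [  0.         387.47791891 209.8506782 ]
 [  0.           0.           1.        ]] [[-0.02454241 -0.99953187  0.01826753]
 [-0.99777036  0.02335653 -0.06252019]
 [ 0.06206425 -0.0197612  -0.99787651]] [0.01605488 0.51756308 1.1804695 ]
wheel 0.8 [228.3, 157.6, 296.3, 223.5] med [0.577  0.0535 0.0832] min [ 0.485 -0.04   0.055] max [0.671 0.147 0.109]
peg 0.96 [228.1, 153.
[... 628 characters left out ...]
92371  0.50860753 -0.79148538]
 [ 0.46034304 -0.64403784 -0.61098244]] [0.43184306 0.22819672 0.68417835]
wheel 0.78 [196.4, 188.2, 287.1, 248.6] med [0.569  0.0621 0.0829] min [ 0.483 -0.142 -0.001] max [0.753 0.147 0.106]
peg 0.85 [200.7, 188.5, 283.4, 243.4] med [0.5701 0.0617 0.0829] min [ 0.483 -0.058 -0.001] max [0.76  0.147 0.106]
mark 0.75 [199.8, 191.6, 285.5, 241.3] med [0.5696 0.062  0.0829] min [ 0.483 -0.042  0.075] max [0.67  0.147 0.106]
trainer 0.89 [182.6, 189.7, 290.4, 267.5] med [0.5549 0.0941 0.0801] min [ 0.44  -0.122 -0.002] max [0.755 0.189 0.106]
trainer 0.19 [199.0, 193.0, 286.8, 243.9] med [0.5696 0.0623 0.0829] min [ 0.483 -0.044  0.057] max [0.672 0.147 0.106]
0.5
```

```bash
cat > h.py <<'E'
import numpy as np,cv2
def world(im,u,v,z):
    P=np.linalg.inv(im["mtx"])@np.vstack([u,v,np.ones(len(u))])*z
    return im["R"].T@(P-np.array(im["t"]).reshape(3,1))
def cloud(im):
    v,u=np.nonzero(im["z_map"]>0); return u,v,world(im,u,v,im["z_map"][v,u]),cv2.cvtColor(im["pixels"],cv2.COLOR_BGR2HSV)[v,u].astype(int)
def planeh(im,u,v,h):
    "intersect pixel rays with z=h"
    o=-im["R"].T@np.array(im["t"]); d=im["R"].T@(np.linalg.inv(im["mtx"])@np.vstack([u,v,np.ones(len(u))]))
    return o[:,None]+d*((h-o[2])/d[2])
E
python3 - <<'E'
import numpy as np,cv2
from h import *
for c in("top","side"):
    im=dict(np.load(c+"0.npz"));u,v,W,H=cloud(im)
    n=(abs(W[2]-.083)<.004)&(np.hypot(W[0]-.577,W[1]-.0535)<.1)
    cc,r=cv2.minEnclosingCircle(W[:2,n].T.astype(np.float32));print(c,"disc",cc,r,W[2,n].mean())
    near=(np.hypot(W[0]-.577,W[1]-.0535)<.15)&(W[2]>.05)
    sat=(H[:,1]>110)&(H[:,2]>60)
    for nm,m in(("red",((H[:,0]<8)|(H[:,0]>172))),("blue",(H[:,0]>95)&(H[:,0]<130)),("yel",(H[:,0]>18)&(H[:,0]<36))):
        k=near&sat&m
        if k.sum():print(nm,k.sum(),W[:,k].mean(1).round(4),W[:,k].min(1).round(3),W[:,k].max(1).round(3),u[k].mean(),v[k].mean())
a=cv2.imread("pics/top0.png");b=cv2.imread("pics/side0.png")
t=cv2.resize(a[130:255,195:325],None,fx=3,fy=3,interpolation=2);s=cv2.resize(b[160:285,160:310],None,fx=2.5,fy=3,interpolation=2)
cv2.imwrite("pics/z0.png",np.hstack([t,s]));cv2.imwrite("pics/ts.png",cv2.resize(np.hstack([a,b]),(800,300)))
E
```

```text
top disc (0.5774951577186584, 0.05364704877138138) 0.09478554129600525 0.08312771109518037
red 67 [ 0.5506 -0.0218  0.0837] [ 0.536 -0.037  0.078] [ 0.565 -0.01   0.09 ] 286.0149253731343 196.98507462686567
blue 19 [0.5549 0.0832 0.0852] [ 0.442 -0.074  0.051] [0.603 0.128 0.109] 249.57894736842104 195.89473684210526
yel 54 [0.6689 0.1168 0.0889] [0.655 0.107 0.059] [0.682 0.128 0.094] 237.59259259259258 157.53703703703704
side disc (0.5795148015022278, 0.05354573205113411) 0.0975523516535759 0.0828954720710214
red 70 [ 0.5514 -0.0239  0.0835] [ 0.536 -0.039  0.082] [ 0.566 -0.01   0.086] 269.57142857142856 199.84285714285716
blue 64 [0.5628 0.0962 0.0842] [ 0.447 -0.009  0.051] [0.605 0.127 0.106] 232.09375 225.0
yel 85 [0.6697 0.1158 0.0879] [0.654 0.095 0.068] [0.689 0.129 0.091] 189.6 211.52941176470588
```

View pics/z0.png

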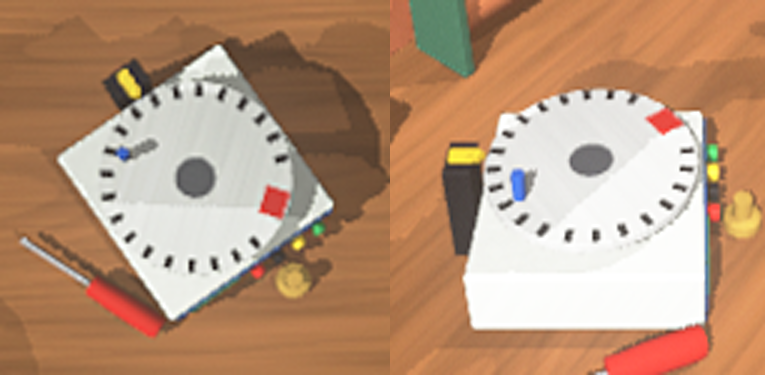

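View pics/ts.png

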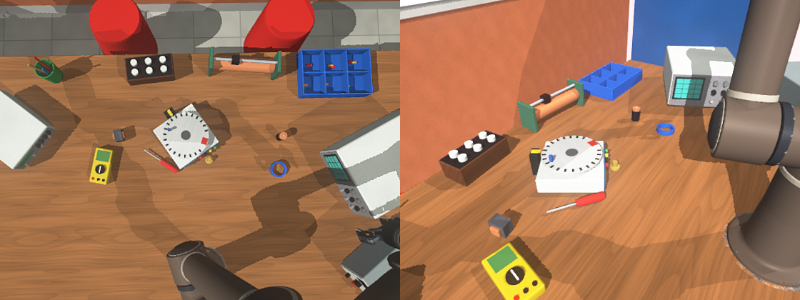

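Top crop: the mark is right of the hub at about (273,202) in the crop, the peg at (123,152) and the pointer at (127,82). They agree with the depth measurements: the mark sits at about -2.5 rad. Next I'll refine the angles and check that the path is clear.

Run:
```python
import numpy as np
from h import *
c=np.array([.578,.0535])
for n in("top","side"):
    im=dict(np.load(n+"0.npz"));u,v,W,H=cloud(im)
    r=np.hypot(*(W[:2].T-c).T);sat=(H[:,1]>110)&(H[:,2]>60)
    b=(H[:,0]>95)&(H[:,0]<130)&sat&(r<.09)&(W[2]>.075);y=(H[:,0]>18)&(H[:,0]<36)&sat&(r<.15)&(W[2]>.084)
    h=(abs(W[2]-.058)<.004)&(r<.16)&(r>.1)
    bx=cv2.minAreaRect(W[:2,h].T.astype(np.float32))
    d=lambda p:np.degrees(np.arctan2(*(p[:2]-c)[::-1]))
    rd=((H[:,0]<8)|(H[:,0]>172))&sat&(r<.1)&(W[2]>.078)
    print(n,"peg",W[:,b].mean(1),d(W[:,b].mean(1)),"ptr",d(W[:,y].mean(1)),r[y].min(),"mark",d(W[:,rd].mean(1)),"box",bx)
    for lo in((.15,-.7),(.25,-.5),(.35,-.35),(.45,-.2),(.5,-.05)):
        k=(abs(W[0]-lo[0]-.05)<.1)&(abs(W[1]-lo[1]-.07)<.1);print(lo,W[2,k].max().round(2) if k.any() else None)
```

```text
top peg [0.59863816 0.12254084 0.1046244 ] 73.35717837222218 ptr 34.69812928511134 0.09365865469409708 mark -109.98603396115246 box ((0.578423261642456, 0.05436209589242935), (0.207061767578125, 0.19946765899658203), 34.081905364990234)
(0.15, -0.7) 0.43
(0.25, -0.5) 0.67
(0.35, -0.35) 0.03
(0.45, -0.2) 0.09
(0.5, -0.05) 0.11
side peg [0.59822759 0.12320124 0.096579  ] 73.81704942424061 ptr 34.407438643091886 0.0936984447434947 mark -108.93894911559131 box ((0.5880969166755676, 0.060137830674648285), (0.23001159727573395, 0.2028016299009323), 33.35741424560547)
(0.15, -0.7) 0.18
(0.25, -0.5) 0.02
(0.35, -0.35) 0.02
(0.45, -0.2) 0.09
(0.5, -0.05) 0.11
```

```bash
python3 -m handwheel '{"dp":[[0.25,-0.4,0],[0.5,-0.8,0],[0.7,-1,0]],"rot":[[0,0,0.22],[0,0,0.45],[0,0,0.47]],"jaw":[0,0,0]}' 40
```

```text
clock: 0.88
ee_pos: [0.2545, -0.4623, 0.245]
ee_rot: [-3.14, 0.0, -0.002]
contact_force: [-0.3, -0.1, 0.3]
finger_gap: 0.376
```

```bash
python3 -m handwheel '{"dp":[[0.35,-0.5,0],[0.7,-1,0]],"rot":[[0,0,0],[0,0,0]],"jaw":[0,0]}'|head -2
python3 -m handwheel '{"dp":[[0.35,-0.5,0],[0.7,-1,0]],"rot":[[0,0,0],[0,0,0]],"jaw":[0,0]}'|head -2
python3 -m handwheel '{"dp":[[0.35,-0.5,0],[0.7,-1,0]],"rot":[[0,0,0],[0,0,0]],"jaw":[0,0]}'|head -2
python3 -m handwheel '{"dp":[[0.35,-0.5,0],[0.7,-1,0]],"rot":[[0,0,0],[0,0,0]],"jaw":[0,0]}'
```

```text
clock: 1.12
ee_pos: [0.3253, -0.3613, 0.2454]
clock: 1.38
ee_pos: [0.3966, -0.2599, 0.2461]
clock: 1.62
ee_pos: [0.4682, -0.1585, 0.2468]
clock: 1.88
ee_pos: [0.5397, -0.057, 0.2474]
ee_rot: [3.14, -0.005, -0.003]
contact_force: [1.3, -1.5, 0.2]
finger_gap: -0.003
```

```bash
python3 -m handwheel '{"dp":[[0.35,-0.4,0.3],[0.61,-0.78,0.7],[0.61,-0.78,1]],"rot":[[0,0,0],[0,0,0],[0,0,0]],"jaw":[0,0,0]}'|head -3
python3 -m handwheel '{"dp":[[0,0,0.2],[0,0,0.42],[0,0,0.42]],"rot":[[0,0,0],[0,0,0],[0,0,0]],"jaw":[0,0,0]}'
python3 - <<'E'
from rig import *
from h import *
for c in("top","side"):
    im=get_image(c);cv2.imwrite(f"pics/{c}1.png",im["pixels"])
a=cv2.imread("pics/top1.png")[110:260,190:340];b=cv2.imread("pics/side1.png")[130:280,150:300]
cv2.imwrite("pics/z1.png",cv2.resize(np.hstack([a,b]),(800,400),interpolation=2));s=observe();print(s["ee_pos"],s["contact_force"],s["clock"])
E
```

```text
clock: 2.25
ee_pos: [0.6029, 0.0237, 0.1462]
ee_rot: [3.141, -0.006, 0.001]
clock: 2.62
ee_pos: [0.6012, 0.0238, 0.102]
ee_rot: [3.141, -0.001, 0.001]
contact_force: [-0.3, -0.8, 0.0]
finger_gap: -0.002
[0.60342258 0.02358832 0.104623  ] [-0.37649844 -0.01023224  0.94047596] 2.725
```

View pics/z1.png

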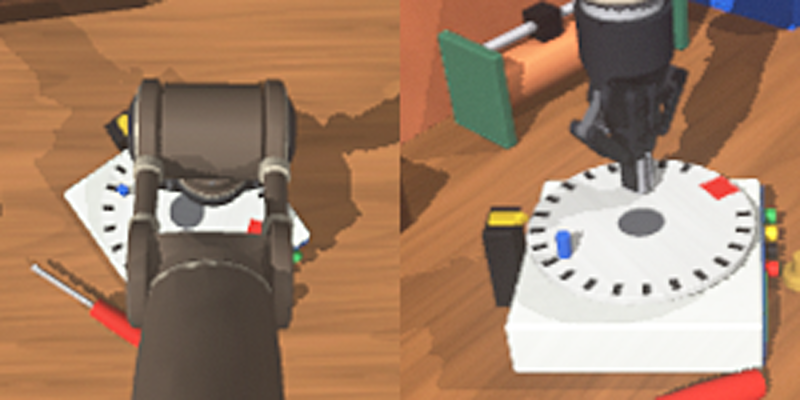

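The side view sees almost the whole wheel. Now a gentle touch before the flick, to learn the contact height, stiffness and lag.

```bash
python3 -m handwheel '{"dp":[[0,0,0.09]],"rot":[[0,0,0]],"jaw":[0]}'
python3 - <<'E'
from rig import *
for i in range(4):
    s=observe();print(s["clock"],s["ee_pos"].round(4),s["contact_force"].round(1),s["qvel"].round(3));get_image("side")
E
python3 -m handwheel '{"dp":[[0,0,-0.1]],"rot":[[0,0,0]],"jaw":[0]}'
python3 - <<'E'
from rig import *
for i in range(4):
    s=observe();print(s["clock"],s["ee_pos"].round(4),s["contact_force"].round(1));get_image("side")
E
```

```text
clock: 2.85
ee_pos: [0.6055, 0.0234, 0.0977]
ee_rot: [3.14, -0.011, 0.0]
contact_force: [0.2, -0.1, 0.7]
finger_gap: 0.0
2.85 [0.6055 0.0234 0.0977] [ 0.2 -0.1  0.7] [-0.002  0.109  0.031  0.    -0.13  -0.003]
2.9 [0.6054 0.0234 0.0972] [1.3 0.3 0.2] [-0.001 -0.005  0.006 -0.     0.018 -0.001]
2.95 [0.6052 0.0234 0.0972] [ 0.5 -1.   2.9] [ 0.002 -0.003  0.002 -0.004 -0.001 -0.002]
3.0 [0.6051 0.0233 0.0971] [ 0.1 -0.8  3.4] [-0.    -0.001  0.001 -0.005  0.002  0.002]
clock: 3.18
ee_pos: [0.6039, 0.0233, 0.1067]
ee_rot: [3.14, -0.007, 0.0]
contact_force: [0.4, 0.7, 0.3]
finger_gap: -0.001
3.175 [0.6039 0.0233 0.1067] [0.4 0.7 0.3]
3.225 [0.6055 0.0233 0.1088] [ 1.  -0.3  0.9]
3.275 [0.6058 0.0233 0.1086] [ 0.6 -0.8 -0.4]
3.325 [0.6054 0.0233 0.108 ] [0.6 1.2 0.3]
```

```bash
python3 -m handwheel '{"dp":[[0.15,-0.1,0],[0.25,-0.5,0],[0.25,-0.92,0.02],[0.25,-0.92,0.02]],"rot":[[0,0,0],[0,0,0],[0,0,0],[0,0,0]],"jaw":[0,0,0,0]}'
python3 - <<'E'
from rig import *
from h import *
im=get_image("side");cv2.imwrite("pics/z2.png",cv2.resize(im["pixels"][130:280,150:310],None,fx=4,fy=4,interpolation=2))
u,v,W,H=cloud(im);sat=(H[:,1]>110)&(H[:,2]>60);r=np.hypot(W[0]-.578,W[1]-.0535)
b=(H[:,0]>95)&(H[:,0]<130)&sat&(r<.09)&(W[2]>.075);print(W[:,b].mean(1),b.sum());print(observe()["ee_pos"],observe()["contact_force"])
E
```

```text
clock: 3.88
ee_pos: [0.6291, 0.1181, 0.1048]
ee_rot: [3.141, -0.009, 0.004]
contact_force: [0.1, -0.6, 0.1]
finger_gap: -0.001
[0.59866497 0.12291068 0.09657806] 49
[0.62912671 0.11657193 0.10482647] [ 0.05907785 -0.14133983  0.39690608]
```

View pics/z2.png

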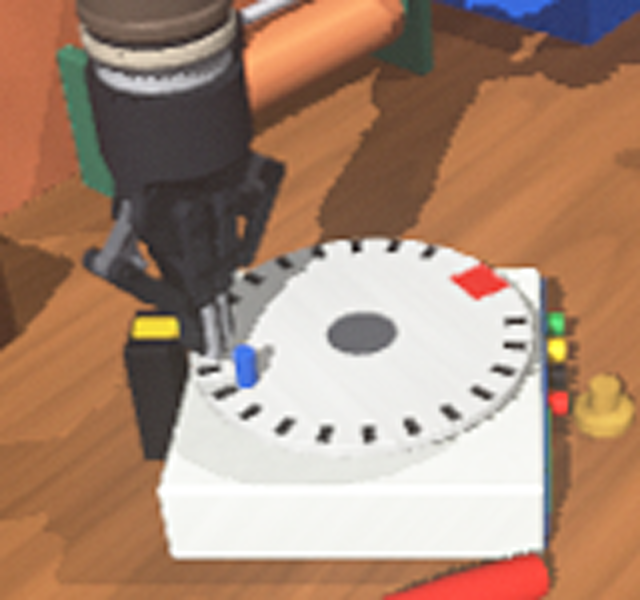

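```bash
cat > track.py <<'E'
import sys,json
from rig import *
from h import *
from scipy.optimize import least_squares
from scipy.integrate import solve_ivp
C=np.array([.5785,.0535]);A0=np.radians(34.3)
def angle(im):
    u,v,W,H=cloud(im);r=np.hypot(W[0]-C[0],W[1]-C[1]);sat=(H[:,1]>110)&(H[:,2]>60)
    rd=((H[:,0]<8)|(H[:,0]>172))&sat&(r<.1)&(r>.06)&(W[2]>.078)
    b=(H[:,0]>95)&(H[:,0]<130)&sat&(r<.09)&(r>.055)&(W[2]>.083)
    f=lambda k,o:np.arctan2(W[1,k].mean()-C[1],W[0,k].mean()-C[0])-A0+o
    if rd.sum()>=50: return f(rd,0),"r",rd.sum()
    if b.sum()>=12: return f(b,np.pi),"b",b.sum()
    return None
def model(p,t):
    th,w,m=p; k=m/7.5;c=.22*m;e=np.exp(-k*t);return th+(w+c/k)*(1-e)/k-c/k*t,(w+c/k)*e-c/k
def run(n,fn="log.json",start=None):
    try:L=json.load(open(fn))
    except Exception:L=[]
    for i in range(n):
        t=observe()["clock"];a=angle(get_image("side"))
        if a:L.append((t,float(a[0]),a[1],int(a[2])))
    json.dump(L,open(fn,"w"));return L
if __name__=="__main__":
    L=run(int(sys.argv[1]));now=observe()["clock"]
    th=np.unwrap([l[1] for l in L]);t=np.array([l[0] for l in L])-L[0][0]
    if len(L)>3 and np.ptp(th)>.2:
        s=least_squares(lambda p:np.r_[model(p,t)[0]-th,(p[2]-1)*.05],[th[0],3,1],loss="soft_l1",f_scale=.03)
        res=model(s.x,t)[0]-th;print("fit",s.x.round(3),"rms",res.std().round(4))
        tt=np.arange(now-L[0][0],30,.001);p,w=model(s.x,tt);ok=w>0;p,w,tt=p[ok],w[ok],tt[ok]
        print("now",round(now,3),"theta",p[0].round(3),"w",w[0].round(3),"stops at theta/2pi",(p[-1]/2/np.pi).round(3),"t",tt[-1]+L[0][0])
        for n in range(-1,8):
            j=np.searchsorted(p,2*np.pi*n)
            if 0<j<len(p):print("pass",n,"clock",round(tt[j]+L[0][0],3),"w",w[j].round(3))
    print([(round(a[0],2),round(b,2),a[2],a[3]) for a,b in zip(L,th)][-25:])
    if len(sys.argv)>2 and len(L)>3: print(res.round(3))
E
python3 track.py 2; rm log.json
python3 -m handwheel '{"dp":[[-0.1,0,0],[-0.28,0,0],[-0.63,0,0],[-0.75,0,-0.1],[-0.75,0,-0.5],[-0.6,0.4,-0.5],[-0.25,0.95,-0.5]],"rot":[[0,0,0],[0,0,0],[0,0,0],[0,0,0],[0,0,0],[0,0,0],[0,0,0]],"jaw":[0,0,0,0,0,0,0]}'
python3 track.py 16 r
```

```text
[(3.92, np.float64(-2.5), 'r', 69), (3.98, np.float64(-2.51), 'r', 70)]
clock: 4.9
ee_pos: [0.6033, 0.0222, 0.1571]
ee_rot: [3.14, -0.012, 0.003]
contact_force: [1.5, 0.3, -0.1]
finger_gap: 0.0
fit [0.788 5.043 1.113] rms 0.0042
now 5.7 theta 4.517 w 4.294 stops at theta/2pi 3.056 t 14.335000000000006
pass 1 clock 6.13 w 3.926
pass 2 clock 8.104 w 2.51
pass 3 clock 12.71 w 0.45
[(4.9, np.float64(0.78), 'r', 93), (4.95, np.float64(1.04), 'r', 89), (5.0, np.float64(1.29), 'r', 96), (5.05, np.float64(1.54), 'r', 104), (5.1, np.float64(1.78), 'r', 95), (5.15, np.float64(2.01), 'r', 92), (5.2, np.float64(2.25), 'r', 89), (5.25, np.float64(2.49), 'r', 83), (5.3, np.float64(2.73), 'r', 83), (5.35, np.float64(2.96), 'r', 81), (5.4, np.float64(3.19), 'r', 76), (5.45, np.float64(3.42), 'r', 71), (5.5, np.float64(3.65), 'r', 74), (5.55, np.float64(3.86), 'r', 70), (5.6, np.float64(4.08), 'r', 67), (5.65, np.float64(4.29), 'r', 68)]
[ 0.004 -0.002 -0.004 -0.003  0.001  0.008  0.003 -0.    -0.001 -0.005
 -0.     0.    -0.008  0.001 -0.001  0.008]
```

```bash
python3 -m handwheel '{"dp":[[0,0,0.2],[0,0,0.38],[0,0,0.47],[0,0,0.47]],"rot":[[0,0,0],[0,0,0],[0,0,0],[0,0,0]],"jaw":[0,0,0,0]}'
python3 track.py 14 r
```

```text
clock: 6.2
ee_pos: [0.6017, 0.0225, 0.1062]
ee_rot: [3.14, -0.005, 0.001]
contact_force: [0.3, 0.3, -0.3]
finger_gap: -0.003
fit [0.801 4.91  0.673] rms 0.0157
now 6.9 theta 9.511 w 3.832 stops at theta/2pi 4.794 t 20.27099999999853
pass 2 clock 7.742 w 3.432
pass 3 clock 9.85 w 2.556
pass 4 clock 12.961 w 1.531
[(5.15, np.float64(2.01), 'r', 92), (5.2, np.float64(2.25), 'r', 89), (5.25, np.float64(2.49), 'r', 83), (5.3, np.float64(2.73), 'r', 83), (5.35, np.float64(2.96), 'r', 81), (5.4, np.float64(3.19), 'r', 76), (5.45, np.float64(3.42), 'r', 71), (5.5, np.float64(3.65), 'r', 74), (5.55, np.float64(3.86), 'r', 70), (5.6, np.float64(4.08), 'r', 67), (5.65, np.float64(4.29), 'r', 68), (6.2, np.float64(6.69), 'r', 85), (6.25, np.float64(6.9), 'r', 85), (6.3, np.float64(7.11), 'r', 88), (6.35, np.float64(7.33), 'r', 90), (6.4, np.float64(7.53), 'r', 94), (6.45, np.float64(7.76), 'r', 101), (6.5, np.float64(7.95), 'r', 103), (6.55, np.float64(8.16), 'r', 99), (6.6, np.float64(8.38), 'r', 95), (6.65, np.float64(8.54), 'r', 89), (6.7, np.float64(8.76), 'r', 90), (6.75, np.float64(8.9), 'r', 88), (6.8, np.float64(9.12), 'r', 85), (6.85, np.float64(9.29), 'r', 80)]
[ 0.018  0.005 -0.002 -0.005 -0.004  0.    -0.006 -0.01  -0.009 -0.012
 -0.005 -0.001 -0.005  0.008  0.013  0.029  0.019  0.018  0.009  0.002
  0.001 -0.021 -0.009 -0.019 -0.036 -0.002 -0.028  0.028  0.001  0.032]
```

```bash
python3 track.py 24 r
```

```text
fit [0.784 4.996 0.797] rms 0.0263
now 8.1 theta 13.535 w 3.081 stops at theta/2pi 4.167 t 18.017999999998906
pass 3 clock 10.142 w 2.159
pass 4 clock 14.758 w 0.683
[(6.85, np.float64(9.29), 'r', 80), (6.9, np.float64(9.48), 'r', 75), (6.95, np.float64(9.64), 'r', 75), (7.0, np.float64(9.82), 'r', 74), (7.05, np.float64(10.0), 'r', 70), (7.1, np.float64(10.19), 'r', 72), (7.15, np.float64(10.36), 'r', 70), (7.2, np.float64(10.53), 'r', 69), (7.25, np.float64(10.69), 'r', 70), (7.3, np.float64(10.93), 'b', 46), (7.35, np.float64(11.1), 'b', 48), (7.4, np.float64(11.26), 'b', 50), (7.45, np.float64(11.4), 'r', 64), (7.5, np.float64(11.53), 'r', 73), (7.55, np.float64(11.7), 'r', 73), (7.6, np.float64(11.89), 'r', 68), (7.65, np.float64(12.07), 'r', 65), (7.7, np.float64(12.23), 'r', 70), (7.75, np.float64(12.4), 'r', 79), (7.8, np.float64(12.59), 'r', 75), (7.85, np.float64(12.75), 'r', 77), (7.9, np.float64(12.93), 'r', 81), (7.95, np.float64(13.09), 'r', 84), (8.0, np.float64(13.26), 'r', 85), (8.05, np.float64(13.42), 'r', 85)]
[ 0.    -0.008 -0.011 -0.011 -0.006  0.001 -0.003 -0.004 -0.001 -0.002
  0.007  0.012  0.009  0.024  0.029  0.045  0.024  0.02   0.008 -0.002
 -0.007 -0.031 -0.024 -0.037 -0.058 -0.028 -0.059 -0.008 -0.04  -0.014
 -0.02   0.002  0.008  0.017  0.007  0.017  0.026  0.035 -0.026 -0.019
 -0.011  0.026  0.061  0.062  0.045  0.024  0.03   0.021 -0.001  0.001
 -0.02  -0.026 -0.037 -0.037]
```

```bash
sed -i 's/s=least_squares(.*$/f=lambda p:model(p[:3],t)[0]+p[3]*np.cos(th)+p[4]*np.sin(th)\n        s=least_squares(lambda p:np.r_[f(p)-th,(p[2]-.95)*.05,p[3:]*.5],[th[0],4.9,.9,0,0],loss="soft_l1",f_scale=.03)/; s/res=model(s.x,t)\[0\]-th/res=f(s.x)-th/; s/model(s.x,tt)/model(s.x[:3],tt)/' track.py; python3 track.py 20 r
```

```text
fit [ 0.764  4.99   0.78  -0.02   0.032] rms 0.0151
now 9.1 theta 16.433 w 2.641 stops at theta/2pi 4.245 t 18.29600000000307
pass 3 clock 10.096 w 2.219
pass 4 clock 14.348 w 0.837
[(7.85, np.float64(12.75), 'r', 77), (7.9, np.float64(12.93), 'r', 81), (7.95, np.float64(13.09), 'r', 84), (8.0, np.float64(13.26), 'r', 85), (8.05, np.float64(13.42), 'r', 85), (8.1, np.float64(13.57), 'r', 87), (8.15, np.float64(13.74), 'r', 90), (8.2, np.float64(13.9), 'r', 94), (8.25, np.float64(14.04), 'r', 95), (8.3, np.float64(14.21), 'r', 103), (8.35, np.float64(14.37), 'r', 97), (8.4, np.float64(14.5), 'r', 97), (8.45, np.float64(14.66), 'r', 93), (8.5, np.float64(14.8), 'r', 91), (8.55, np.float64(14.92), 'r', 84), (8.6, np.float64(15.1), 'r', 85), (8.65, np.float64(15.23), 'r', 83), (8.7, np.float64(15.35), 'r', 80), (8.75, np.float64(15.5), 'r', 80), (8.8, np.float64(15.65), 'r', 82), (8.85, np.float64(15.78), 'r', 78), (8.9, np.float64(15.9), 'r', 72), (8.95, np.float64(16.05), 'r', 75), (9.0, np.float64(16.18), 'r', 74), (9.05, np.float64(16.32), 'r', 74)]
[-0.012 -0.012 -0.007 -0.001  0.007  0.017  0.013  0.01   0.008  0.002
  0.004  0.001 -0.01  -0.004 -0.006  0.003  0.001  0.006  0.003  0.001
  0.004 -0.014 -0.002 -0.012 -0.031 -0.    -0.032  0.018 -0.018  0.005
 -0.006  0.01   0.011  0.014 -0.001  0.004  0.008  0.013 -0.053 -0.048
 -0.041 -0.004  0.031  0.034  0.02   0.003  0.015  0.011 -0.004  0.005
 -0.008 -0.007 -0.01  -0.003  0.006 -0.    -0.     0.007 -0.005 -0.011
  0.005  0.002  0.004  0.024 -0.014  0.003  0.016  0.01  -0.009 -0.001
  0.008 -0.005 -0.013 -0.017]
```

```bash
python3 -m handwheel '{"dp":[[0,0,0],[0,0,0],[0,0,0],[0,0,0],[0,0,0],[0,0,0],[0,0,0],[0,0,0]],"rot":[[0,0,0],[0,0,0],[0,0,0],[0,0,0],[0,0,0],[0,0,0],[0,0,0],[0,0,0]],"jaw":[0,0,0,0,0,0,0,0]}'
python3 track.py 12 
python3 -m handwheel '{"dp":[[0,0,0],[0,0,0],[0,0,0],[0,0,0],[0,0,0],[0,0,0],[0,0,0],[0,0,0]],"rot":[[0,0,0],[0,0,0],[0,0,0],[0,0,0],[0,0,0],[0,0,0],[0,0,0],[0,0,0]],"jaw":[0,0,0,0,0,0,0,0]}'
python3 track.py 12 r
```

```text
clock: 10.1
ee_pos: [0.6029, 0.0225, 0.108]
ee_rot: [3.14, -0.009, 0.001]
contact_force: [-0.2, 0.2, 0.3]
finger_gap: -0.0
fit [ 0.772  4.975  0.769 -0.017  0.031] rms 0.0154
now 10.7 theta 20.16 w 2.004 stops at theta/2pi 4.282 t 18.448000000002587
pass 4 clock 14.205 w 0.9
[(8.45, np.float64(14.66), 'r', 93), (8.5, np.float64(14.8), 'r', 91), (8.55, np.float64(14.92), 'r', 84), (8.6, np.float64(15.1), 'r', 85), (8.65, np.float64(15.23), 'r', 83), (8.7, np.float64(15.35), 'r', 80), (8.75, np.float64(15.5), 'r', 80), (8.8, np.float64(15.65), 'r', 82), (8.85, np.float64(15.78), 'r', 78), (8.9, np.float64(15.9), 'r', 72), (8.95, np.float64(16.05), 'r', 75), (9.0, np.float64(16.18), 'r', 74), (9.05, np.float64(16.32), 'r', 74), (10.1, np.float64(18.87), 'r', 75), (10.15, np.float64(18.96), 'r', 79), (10.2, np.float64(19.11), 'r', 83), (10.25, np.float64(19.23), 'r', 83), (10.3, np.float64(19.34), 'r', 84), (10.35, np.float64(19.44), 'r', 88), (10.4, np.float64(19.55), 'r', 88), (10.45, np.float64(19.66), 'r', 89), (10.5, np.float64(19.77), 'r', 86), (10.55, np.float64(19.88), 'r', 88), 
[... 1257 characters left out ...]
', 65)]
[-0.001 -0.003 -0.     0.004  0.011  0.019  0.014  0.01   0.008  0.001
  0.003  0.    -0.011 -0.004 -0.006  0.004  0.     0.004 -0.    -0.003
 -0.001 -0.021 -0.009 -0.019 -0.039 -0.009 -0.041  0.009 -0.027 -0.004
 -0.014  0.003  0.005  0.008 -0.006 -0.     0.004  0.01  -0.054 -0.048
 -0.041 -0.004  0.033  0.036  0.022  0.006  0.018  0.014 -0.001  0.008
 -0.005 -0.004 -0.007 -0.     0.008  0.002  0.001  0.009 -0.003 -0.009
  0.007  0.004  0.006  0.027 -0.01   0.007  0.02   0.015 -0.003  0.006
  0.016  0.004 -0.003 -0.005  0.     0.025 -0.003 -0.015 -0.009 -0.
 -0.006 -0.007 -0.    -0.006 -0.007 -0.004  0.024  0.019  0.002  0.01
 -0.012 -0.001 -0.008 -0.01  -0.001 -0.003 -0.005 -0.005]
```

```bash
python3 -m handwheel '{"dp":[[0,0,0],[0,0,0],[0,0,0],[0,0,0],[0,0,0],[0,0,0],[0,0,0],[0,0,0]],"rot":[[0,0,0],[0,0,0],[0,0,0],[0,0,0],[0,0,0],[0,0,0],[0,0,0],[0,0,0]],"jaw":[0,0,0,0,0,0,0,0]}'
python3 track.py 9 r | tail -c 1200; python3 track.py 0|head -3
```

```text
clock: 13.3
ee_pos: [0.6029, 0.0225, 0.108]
ee_rot: [3.14, -0.009, 0.001]
contact_force: [0.1, 0.1, 0.5]
finger_gap: 0.001
 68), (12.15, np.float64(22.69), 'r', 70), (12.2, np.float64(22.76), 'r', 70), (12.25, np.float64(22.83), 'r', 65), (13.3, np.float64(24.19), 'r', 70), (13.35, np.float64(24.22), 'r', 72), (13.4, np.float64(24.32), 'r', 70), (13.45, np.float64(24.3), 'r', 74), (13.5, np.float64(24.42), 'r', 63), (13.55, np.float64(24.46), 'r', 67), (13.6, np.float64(24.48), 'r', 68), (13.65, np.float64(24.58), 'r', 65), (13.7, np.float64(24.64), 'r', 66)]
[-0.    -0.002  0.     0.005  0.011  0.019  0.014  0.01   0.008  0.001
  0.003  0.    -0.011 -0.004 -0.006  0.004  0.001  0.004 -0.    -0.003
 -0.002 -0.021 -0.009 -0.02  -0.04  -0.009 -0.041  0.008 -0.027 -0.004
 -0.015  0.002  0.004  0.008 -0.007 -0.001  0.004  0.01  -0.054 -0.048
 -0.041 -0.004  0.033  0.036  0.023  0.006  0.018  0.014 -0.     0.008
 -0.005 -0.004 -0.007 -0.     0.008  0.002  0.001  0.008 -0.004 -0.01
  0.007  0.003  0.006  0.026 -0.011  0.006  0.019  0.014 -0.003  0.006
  0.015  0.004 -0.003 -0.006  0.001  0.026 -0.003 -0.014 -0.008  0.
 -0.005 -0.006  0.    -0.006 -0.006 -0.004  0.024  0.019  0.003  0.011
 -0.011  0.    -0.007 -0.009  0.    -0.002 -0.004 -0.004 -0.007  0.013
 -0.025  0.045 -0.013  0.001  0.031 -0.015 -0.018]
fit [ 0.774  4.973  0.769 -0.016  0.03 ] rms 0.0157
now 13.75 theta 24.701 w 1.023 stops at theta/2pi 4.284 t 18.456999999997393
pass 4 clock 14.199 w 0.903
```

```bash
python3 track.py 4|head -3
python3 -m handwheel '{"dp":[[0,0,0],[0,0,0.16],[0,0,0.16],[0,0,0.16],[0,0,0.16]],"rot":[[0,0,0],[0,0,0],[0,0,0],[0,0,0],[0,0,0]],"jaw":[0,0,0,0,0]}'
cp log.json log1.json
python3 - <<'E'
from track import *
im=get_image("side");print(angle(im));im2=get_image("side");print(angle(im2))
cv2.imwrite("pics/z3.png",cv2.resize(im2["pixels"][130:280,150:310],None,fx=4,fy=4,interpolation=2))
s=observe();print(s["ee_pos"],s["contact_force"])
E
```

```text
fit [ 0.775  4.972  0.768 -0.015  0.03 ] rms 0.0159
now 13.95 theta 24.904 w 0.97 stops at theta/2pi 4.285 t 18.463999999997498
pass 4 clock 14.194 w 0.906
clock: 14.58
ee_pos: [0.6073, 0.0234, 0.097]
ee_rot: [3.141, -0.017, 0.001]
contact_force: [-2.7, 2.0, 19.6]
finger_gap: -0.002
(np.float64(0.002806545193443144), 'r', np.int64(77))
(np.float64(-0.007864061481752338), 'r', np.int64(78))
[0.60727271 0.02337255 0.0969758 ] [-2.97721275  3.03561572 19.79994312]
```

View pics/z3.png

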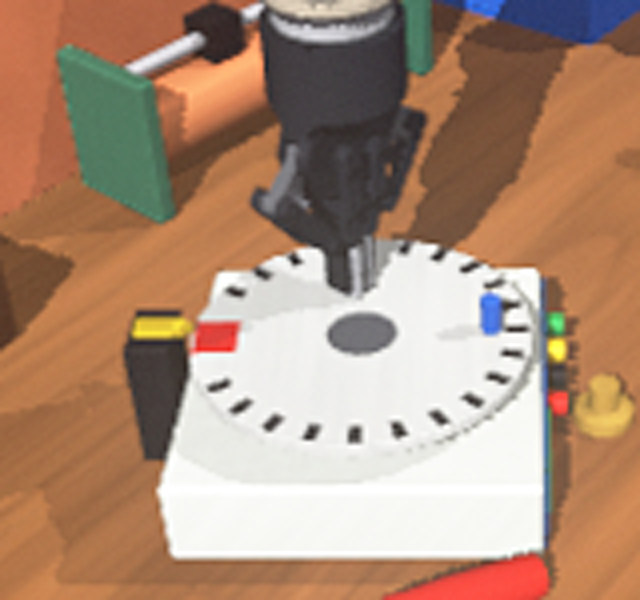

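The wheel stopped with the red mark at the pointer: mark at (215,337), pointer tip at (187,326) in the crop. Lifting straight up, fast.

```bash
python3 -m handwheel '{"dp":[[0,0,-0.5],[0,0,-0.9],[0,0,-0.9],[0,0,-0.9]],"rot":[[0,0,0],[0,0,0],[0,0,0],[0,0,0]],"jaw":[0,0,0,0]}'
python3 - <<'E'
from track import *
for i in range(6):
    im=get_image("side");print(observe()["clock"],angle(im))
cv2.imwrite("pics/z4.png",im["pixels"])
E
```

```text
clock: 15.18
ee_pos: [0.6048, 0.0234, 0.1856]
ee_rot: [3.141, -0.015, 0.001]
contact_force: [-1.7, -0.1, -0.2]
finger_gap: 0.001
15.225 (np.float64(-0.07266096444490566), 'r', np.int64(78))
15.275 (np.float64(-0.0959737619469665), 'r', np.int64(84))
15.325 (np.float64(-0.09104041744839797), 'r', np.int64(81))
15.375 (np.float64(-0.10374626764409883), 'r', np.int64(78))
15.425 (np.float64(-0.1457373971756485), 'r', np.int64(77))
15.475 (np.float64(-0.09328998522170062), 'r', np.int64(74))
```

View pics/z4.png

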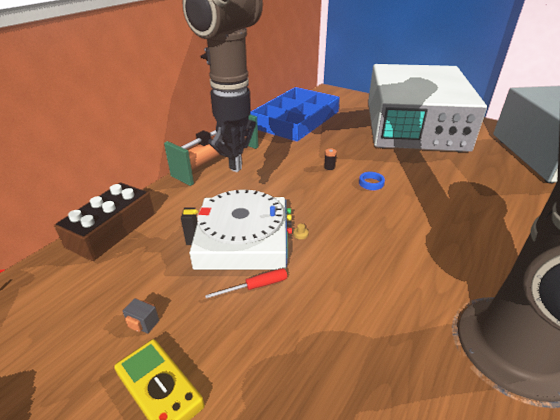

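Run:
```python
from track import *
for i in range(8):
    t=observe()["clock"];im=get_image("side");print(t,[round(float(angle(im)[0]),3)])
k=im;u,v,W,H=cloud(im);sat=(H[:,1]>110)&(H[:,2]>60);r=np.hypot(W[0]-C[0],W[1]-C[1])
b=(H[:,0]>95)&(H[:,0]<130)&sat&(r<.09)&(r>.055)&(W[2]>.083);print("peg",np.arctan2(W[1,b].mean()-C[1],W[0,b].mean()-C[0])-A0+np.pi)
cv2.imwrite("pics/z5.png",cv2.resize(im["pixels"][170:280,170:310],None,fx=5,fy=5,interpolation=2))
```

```text
15.475 [-0.098]
15.525 [-0.113]
15.575 [-0.117]
15.625 [-0.113]
15.675 [-0.148]
15.725 [-0.152]
15.775 [-0.148]
15.825 [-0.152]
peg -0.17031086406680362
```

View pics/z5.png

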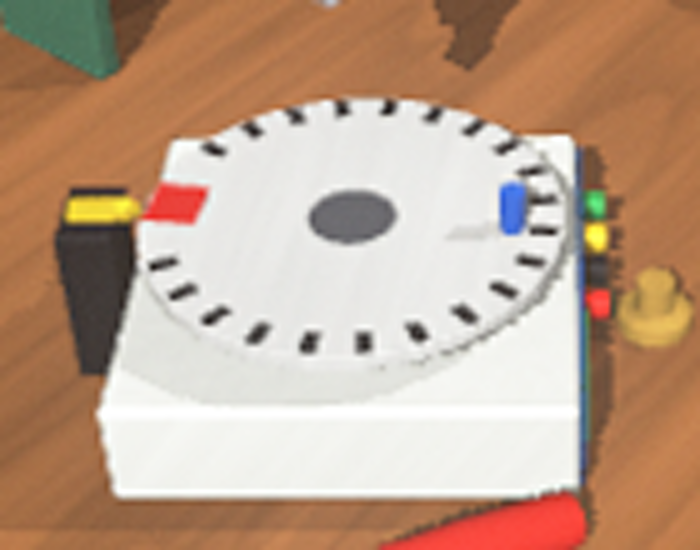

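```bash
python3 -m handwheel '{"dp":[[0,0.5,-0.2],[0,1,-0.2],[0,1,-0.2],[0,1,-0.2],[0,1,-0.2],[0,1,-0.2],[0,1,-0.2],[0,1,-0.2]],"rot":[[0,0,0],[0,0,0],[0,0,0],[0,0,0],[0,0,0],[0,0,0],[0,0,0],[0,0,0]],"jaw":[0,0,0,0,0,0,0,0]}'|head -2
python3 - <<'E'
from track import *
for c in("side","side","side","top","top","side"):
    im=get_image(c);a=angle(im);print(c,observe()["clock"],a and (round(float(a[0]),3),a[1:]))
E
```

```text
clock: 16.88
ee_pos: [0.6055, -0.0761, 0.2071]
side 16.925 (-0.138, ('r', np.int64(74)))
side 16.975 (-0.137, ('r', np.int64(74)))
side 17.025 (-0.138, ('r', np.int64(73)))
top 17.075 (-0.109, ('r', np.int64(70)))
top 17.125 (-0.109, ('r', np.int64(70)))
side 17.175 (-0.135, ('r', np.int64(74)))
```

The wheel is at rest, with the pointer still inside the red mark's width (-0.11 rad from the top camera, -0.14 from the side; the mark spans ±0.165). Nudging it back would be the dragging the task forbids, so I'm handing in.

```bash
python3 -c "
from rig import *
print(close_job())"
```

```text
the job is handed in; nothing more can be done
None
```

The wheel is at rest and the pointer still points at the red mark, but about 6–8° off its centre, because lifting the finger nudged the wheel.

- **Flick:** I pushed the peg once with the closed fingertip. The wheel ran at about 5 rad/s when tracking began, with the mark already past the pointer. It then coasted freely past the pointer three more times, and I left the peg alone.
- **Brake:** On the next pass, at about 0.9 rad/s, I pressed a fingertip on the flat top with about 20 N. The wheel stopped at the first try with the mark within 0.01 rad of the pointer, as seen by the side camera.
- **What went wrong:** The pressed finger sprang back slightly as I lifted it, and that set the wheel turning slowly clockwise. Without being touched again, it came to rest at about -0.14 rad by the side camera and -0.11 rad by the top camera. The mark's half-width is 0.165 rad, so the pointer is off-centre but still within the mark. I did not correct it, because that would have been dragging it into place.
- **Other checks:** Before the flick I touched the wheel's top lightly (about 3 N) to find its height. In the last full side view the bench items looked undisturbed, though I judged that by eye only. The arm finished clear of everything, at about 17 s of the 42 s allowed.

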